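# Test the film-break switch in the projector booth

## Task

Before the show, test the film-break switch, the one whose lever carries a roller: press the roller gently straight down just until the switch clicks, hold it there for about a second without pushing it on into overtravel, then let it spring back up and move clear. Leave the other switch, with the plain rod lever, and the stoneware pot alone.

Things in the scene. Friction and masses are not known exactly. Their poses are not given: they have to be found in the camera images.
- roller_lever (a joint): Roller lever angle, rad: 0 at rest, growing as the roller goes down. It clicks at 0.16 (roller 14 mm below rest; nothing is heard or felt, so go by angle, depth or force). 15 to 30 mm down is a good press; from 0.40 (36 mm) it is damaging overtravel; hard stop at 0.52. Sprung back: at the roller about 2 N to start, 4.5 N at the click, 8.5 N at 0.40.
- roller (a point): Centre of the dark steel roller, 28 mm across, 30 mm long, its top 132 mm above the shelf, at the end of a flat steel lever. Site x: along the level axle, towards the 6 x 12 mm lever bar (15 mm off); y: from pivot to roller (pivot 88 mm back, 18 mm lower); z up at rest. Fixed grey housing 46 x 46 mm, 128 mm high, centred 58 mm in +x, 88 mm in -y. Free space above and around.
- rod_tip (a point): Tip of the other switch's lever: a plain steel rod 7 mm thick, 105 mm long, no roller, tip 121 mm above the shelf, on an identical grey housing centred 40 mm in point +x and 103 mm in -y. Site y points from pivot to tip, z up at rest. It yields to a light touch and must not be pressed.
- pot: Grey stoneware inkwell-shaped pot, 76 mm wide and 62 mm high with a narrow neck, about 0.3 kg, standing loose on the shelf beyond the switches as seen from the robot; origin at the centre of its underside, z up its axis.

How it is judged:
On the way:
1. the roller lever is pressed past its click and held for a moment (value of joint roller_lever above 0.16 rad), for 0.4 s.
At the end, for the whole second after the job is handed in: After being held past its click (over 0.16 rad for 0.4 s, never beyond 0.40 rad) the roller lever is back up at rest (under 0.05 rad); the rod lever is at rest where it was (tip within 12 mm) and the pot stands upright (within 10 degrees) within 20 mm of where it stood (value of joint roller_lever below 0.05 rad and distance of rod_tip from where it was at the start of the episode below 0.012 m and distance of pot from where it was at the start of the episode below 0.02 m and angle between pot's own z axis and vertical below 0.17 rad); the robot touches nothing.
It fails at once if the roller lever is pushed into overtravel (beyond 0.40 rad) (value of joint roller_lever above 0.4 rad).
It fails at once if the other switch's rod lever is pressed (tip moved over 12 mm) (distance of rod_tip from where it was at the start of the episode above 0.012 m).
It fails at once if the pot is pushed (over 20 mm) or tipped (distance of pot from where it was at the start of the episode above 0.02 m or angle between pot's own z axis and vertical above 0.17 rad).
It also fails if it takes over 32 s, if anything falls off the work surface, if the arm or the gripper's body presses on something with over 40 N, if the wrist force passes 120 N, or if a joint passes its speed limit or range.

## Robot

A 6-joint arm with a two-finger parallel gripper is mounted at the origin on the work surface. World frame = base frame: x ahead of the robot, y to its left, z up, the work surface at z = 0. Lengths are in m, angles in rad, forces in N, time in s.
With the tool pointing down it reaches from about 0.3 to 0.875 m from the base axis. Payload 6.4 kg.
Tool frame: the origin (TCP) lies between the finger pads; the fingertips stand 8 mm ahead of it and the grasp point (between the pads) lies 11 mm behind it; z points along the fingers, y is the direction in which the jaws open and shut (so a half turn about z gives the same grasp; the last joint's range is limited). The gripper opens to 85 mm and grips with 20 to 120 N. Pads are 22 mm wide; open, the fingers measure 114 mm over their backs; the gripper's body (76 mm by 85 mm) begins 54 mm behind the grasp point. The pads swing forward as they close: fully open they stand 13 mm farther back than shut.
Start: joints at [-1.433, 0.181, 1.607, -0, 1.354, -0.206], TCP at [0.194, -0.541, 0.239] pointing down, gripper open.
Joint ranges: [-2.99, 2.99], [-0.89, 2.07], [0.3, 2.58], [-1.14, 4.28], [0, 2.63], [-3.12, 3.12]. Speed limits (rad/s): [2.57, 2.57, 3.01, 3.14, 3.14, 3.14].

## Interface

Orientations are given as a unit quaternion [w, x, y, z].
In Python, from bench import monitor, viewer, workorder, spotter gives the robot as it stands. The module is installed in compiled form; this text tells all that it offers.
- The arm moves only by the tool move_arm, never from a script. Its argument "motion" is a list of rows, each a list of 3 entries, a list of its own where there are three numbers: the shift along the tool's x, y, z in units of 60 mm (1.0 is 60 mm), then the turn, a rotation vector about the tool's x, y, z in units of 8 degrees (1.0 is 8 degrees), then the opening in per cent of the stroke, from 0 (shut) to 100 (fully open). In form: [[[dx, dy, dz], [rx, ry, rz], grip], ...]. A call has 1 to 10 rows; each row is the pose to reach, as a shift and turn from the pose commanded when the call began, along the tool's axes at that moment; what a row does not reach only later rows make up. A row lasts 1/8 s, in which the tool goes at most 62.5 mm and 10.7 degrees, less where a joint would pass 70% of its speed; a pose out of reach is approached as far as the arm can. A call with a gripper value outside its range is refused whole. The fingers move at their own pace and stop on an object; the grip force is fixed at half the most. Time passes only in rows, so rows that repeat a pose let the fingers close. It gives the time, the measured TCP pose, the force and the opening at its end, in the units of the state.
- monitor.get_obs(): the state, without advancing time (a new reading comes with each control period).
- viewer.camera(name): name is "side" or "top" or "wrist"; returns the picture (480x640x3 uint8, blue, green, red); there is no depth.
- viewer.calibration(name): a dict with "fovy" (degrees; the focal length in pixels is half the picture's height over the tangent of half this angle, whatever the lens; pixels are square), "cx", "cy" (the principal point, pixels), "distortion" ([k1, k2, p1, p2, k3] as OpenCV has them; the pictures are not rectified), "extrinsics" (4x4, takes a point from camera to world coordinates). Camera axes: x right, y down, z forward; pixel columns grow to the right and rows downward; lengths in m; the calibration is good to about 2 mm. A picture is of the moment at which its call begins: read the wrist's pose just before it. calibration takes no time and is no camera call; for the wrist camera it gives the pose at the moment of the call.
- workorder.hand_in(): hands the job in, once; it reports no verdict.
Trained networks look in the newest picture that a camera, given by its name, has taken for a name from the list of things; names that differ only in an ending like _2 or _b are one class to them, and where a whole thing is asked for, a point or a joint stands for the part that bears it (a point fixed in the world has none). Each returns a list of dicts, best first, with "score" (0 to 1); they miss things now and then, are a little off and sometimes report something else, mostly with a low value. They report only what shows in the picture. A call takes as long as a camera call.
- spotter.search_frame(camera, name): "centre" ([column, row] as shares, 0 to 1, of the picture: columns of its width, rows of its height, amid what is visible of it).
- spotter.outline_of(camera, name): "region" (480x640 bool, what is visible of it) and "centre" ([column, row] as shares, 0 to 1, of the picture: columns of its width, rows of its height, amid what is visible of it).
The state is a dict: "time_s": time; "q": joint angles; "dq": joint speeds; "joint_efforts": joint torques, N m; "eef_pos": TCP position; "eef_rot": TCP orientation; "wrist_force": force on the tool from outside, world axes, zero at the start; "torque": the same for the moment, N m; "opening": opening from 0.0 (shut) to 1.0 (fully open).
Only numpy, scipy, OpenCV 4.12 (cv2) and the standard library are available. Lean on these libraries where they do the work, as an engineer would, in place of code of your own. Each camera call takes 0.05 s, during which the arm holds its last target. There are 200 camera calls.

## Working session

There is one attempt and no reset: what is moved stays moved. The work goes in short steps, Python scripts to look and compute and a tool call to move; the robot and the scene stay as the last step left them, time stands still between calls to the robot, and variables do not carry over. Pictures are saved under pics/ and viewed, about 8 in all and at most 12, crops included, and the job is handed in when it is done.

Besides the shell and the picture viewer there is one more tool, called as a command line: name --argument value ..., lists and objects as JSON in quotes. move_arm: Moves the arm, as the interface text tells. Its arguments: {"type":"object","properties":{"motion":{"type":"array","items":{"type":"array"}}},"required":["motion"]}

```bash
mkdir -p pics; cat > h.py <<'E'
import numpy as np, cv2
from bench import monitor, viewer, workorder, spotter
def K(c):
    f=240/np.tan(np.radians(c['fovy'])/2); return np.array([[f,0,c['cx']],[0,f,c['cy']],[0,0,1.]])
def ray(name,uv,c=None):
    c=c or viewer.calibration(name); T=np.array(c['extrinsics'])
    p=cv2.undistortPoints(np.array([[uv]],float),K(c),np.array(c['distortion'],float))[0,0]
    d=T[:3,:3]@np.array([p[0],p[1],1]); return T[:3,3],d/np.linalg.norm(d)
def atz(name,uv,z):
    o,d=ray(name,uv); return o+d*(z-o[2])/d[2]
def proj(name,P):
    c=viewer.calibration(name); T=np.linalg.inv(np.array(c['extrinsics']))
    return cv2.projectPoints(np.array(P,float).reshape(-1,3),cv2.Rodrigues(T[:3,:3])[0],T[:3,3],K(c),np.array(c['distortion'],float))[0][:,0]
def tri(r1,r2):
    (a,u),(b,v)=r1,r2
    s=np.linalg.lstsq(np.c_[u,-v],b-a,rcond=None)[0]; p,q=a+u*s[0],b+v*s[1]; return (p+q)/2,np.linalg.norm(p-q)
E
python3 - <<'E'
from h import *
np.set_printoptions(precision=4,suppress=True)
o=monitor.get_obs(); print(o['time_s'],o['eef_pos'],o['eef_rot'])
R={}
ims=[]
for n in ['top','side','wrist']:
    im=viewer.camera(n); ims.append(im); cv2.imwrite(f'pics/{n}0.png',im)
    print(n,np.array(viewer.calibration(n)['extrinsics'])[:3,3])
    if n=='wrist': continue
    for t in ['roller','rod_tip','pot']:
        for d in spotter.search_frame(n,t)[:2]:
            uv=np.array(d['centre'])*[640,480]; print(n,t,d['score'],uv, atz(n,uv,.118)); R.setdefault((n,t),uv)
for t in ['roller','rod_tip','pot']:
    if ('top',t) in R and ('side',t) in R: print(t,tri(ray('top',R['top',t]),ray('side',R['side',t])))
E
```

```text
0.0 [ 0.1938 -0.5408  0.2384] [-0.0009  0.9853  0.1711  0.    ]
top [0.5044 0.0532 1.041 ]
top roller 0.81 [247.872 306.48 ] [0.4766 0.1631 0.118 ]
top rod_tip 0.88 [402.816 285.312] [ 0.5143 -0.0781  0.118 ]
top pot 0.73 [354.304 169.296] [0.6968 0.0007 0.118 ]
side [ 0.4587 -0.66    0.4997]
side roller 0.85 [242.496 208.416] [0.4776 0.1503 0.118 ]
side rod_tip 0.74 [272.896 298.608] [ 0.4992 -0.126   0.118 ]
side pot 0.97 [405.888 289.2  ] [ 0.6715 -0.1404  0.118 ]
wrist [ 0.2709 -0.5152  0.3754]
roller (array([0.4772, 0.1638, 0.1117]), np.float64(0.0015511501723410117))
rod_tip (array([ 0.5086, -0.0822,  0.0865]), np.float64(0.012088650062837106))
pot (array([ 0.7218, -0.006 ,  0.0191]), np.float64(0.008976181185177042))
```

View pics/top0.png

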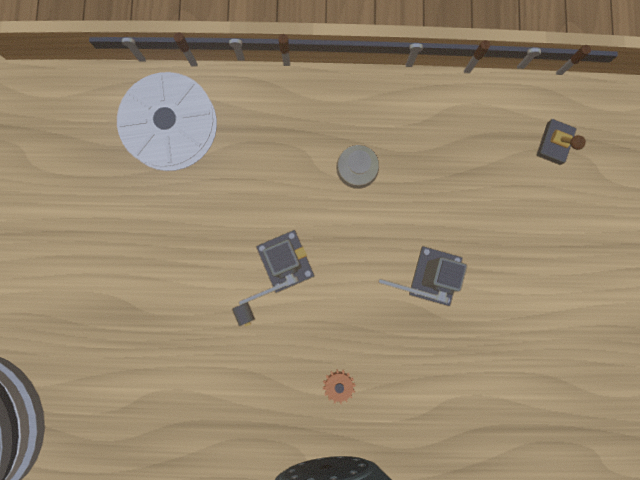

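View pics/side0.png

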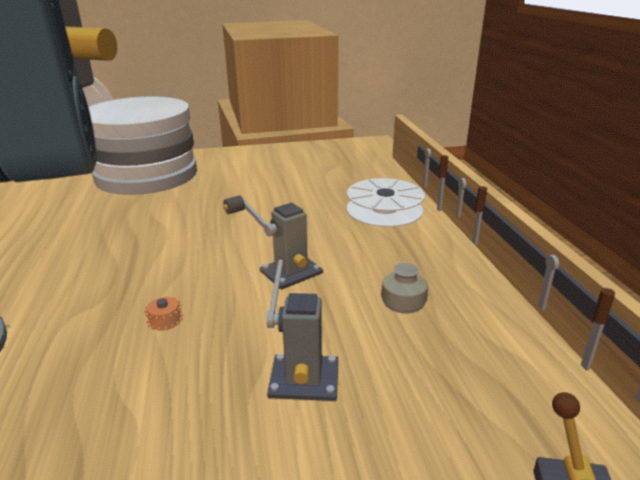

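The top view shows the roller at (243,314), with its lever running to the housing at (285,260). The rod switch is at right, its tip at (380,282), and the pot is at (358,166). In the side view the roller is at (234,204). The spotter centres take in part of the lever, so I'm measuring the roller itself.

```bash
python3 - <<'E'
from h import *
np.set_printoptions(precision=4,suppress=True)
print('tri',tri(ray('top',(243.5,314)),ray('side',(234,204.5))))
c=atz('top',(243.5,314),.125); a=atz('top',(243,302),.118); b=atz('top',(285,286),.102); print('roller',c,'lever',a,b)
y=(a-b)[:2]; y/=np.linalg.norm(y); x=np.array([y[1],-y[0]]); print('y',y,'x',x,np.degrees(np.arctan2(y[1],y[0])))
C=np.r_[c[:2],.118]; 
for s in (1,-1):
  h=C[:2]+.058*x*s-.088*y; print('housing',h,proj('top',[*h,.128]))
print('rod',atz('top',(380,282),.121),'pot',atz('top',(358,166),.06))
print('proj side of C',proj('side',C),proj('top',np.r_[c[:2],.132]))
o=monitor.get_obs(); from scipy.spatial.transform import Rotation as Rn
q=o['eef_rot'];print(Rn.from_quat([*q[1:],q[0]]).as_matrix())
E
```

```text
tri (array([0.4643, 0.1696, 0.118 ]), np.float64(0.0008717298442902565))
roller [0.4651 0.1687 0.125 ] lever [0.4834 0.1709 0.118 ] [0.5097 0.107  0.102 ]
y [-0.3811  0.9245] x [0.9245 0.3811] 112.40110978204487
housing [0.5522 0.1095] [[283.1482 258.3334]]
housing [0.445  0.0652] [[310.1795 328.6326]]
rod [ 0.5187 -0.0419  0.121 ] pot [ 0.7147 -0.0088  0.06  ]
proj side of C [[234.6949 204.6445]] [[242.9196 314.1842]]
[[ 0.9415  0.3371  0.    ]
 [ 0.3371 -0.9415  0.0002]
 [ 0.0001 -0.0002 -1.    ]]
```

move_arm --motion '[[[0.8, -0.95, 0], [0, 0, 0], 0], [[1.6, -1.9, 0], [0, 0, 0], 0], [[2.4, -2.8, 0], [0, 0, 0], 0], [[3.1, -3.65, 0], [0, 0, 0], 0], [[3.8, -4.45, 0], [0, 0, 0], 0], [[4.5, -5.25, 0], [0, 0, 0], 0], [[5.2, -6.05, 0], [0, 0, 0], 0], [[5.9, -6.9, 0], [0, 0, 0], 0], [[6.5, -7.6, 0], [0, 0, 0], 0], [[7.0, -8.2, 0], [0, 0, 0], 0]]'

```text
time_s: 1.7
eef_pos: [0.4164, 0.0449, 0.2399]
eef_rot: [0.0, 0.985, 0.171, 0.001]
wrist_force: [0.5, -0.5, 0.4]
opening: 0.003
```

move_arm --motion '[[[0.6, -0.7, 0], [0, 0, 0], 0], [[1.2, -1.42, 0], [0, 0, 0], 0], [[1.2, -1.42, 0.4], [0, 0, 0], 0], [[1.2, -1.42, 0.8], [0, 0, 0], 0], [[1.2, -1.42, 1.0], [0, 0, 0], 0], [[1.2, -1.42, 1.0], [0, 0, 0], 0], [[1.2, -1.42, 1.0], [0, 0, 0], 0]]'

```text
time_s: 2.58
eef_pos: [0.4556, 0.1472, 0.1803]
eef_rot: [0.0, 0.985, 0.171, 0.001]
wrist_force: [-0.0, -0.1, -0.1]
opening: -0.003
```

```bash
python3 - <<'E'
from h import *
np.set_printoptions(precision=4,suppress=True)
o=monitor.get_obs(); print(o['time_s'],o['eef_pos'],o['wrist_force'])
s=viewer.camera('side'); w=viewer.camera('wrist')
for n in ('side','wrist'):
  for d in spotter.search_frame(n,'roller')[:2]: print(n,d['score'],np.array(d['centre'])*[640,480])
print(proj('wrist',[[.4645,.169,.118],list(o['eef_pos'])]))
a=cv2.resize(s[120:270,140:340],(533,400)); cv2.imwrite('pics/c1.png',np.hstack([a[:,:400],cv2.resize(w,(400,300))[:0].reshape(0,400,3) if 0 else np.vstack([cv2.resize(w,(400,300)),np.zeros((100,400,3),np.uint8)])]))
E
```

```text
2.575 [0.4556 0.1472 0.1803] [-0.0477 -0.0794 -0.0559]
side 0.8 [245.12  209.616]
wrist 0.67 [302.016 206.592]
[[282.1739 230.9389]
 [315.9032 321.9017]]
```

View pics/c1.png

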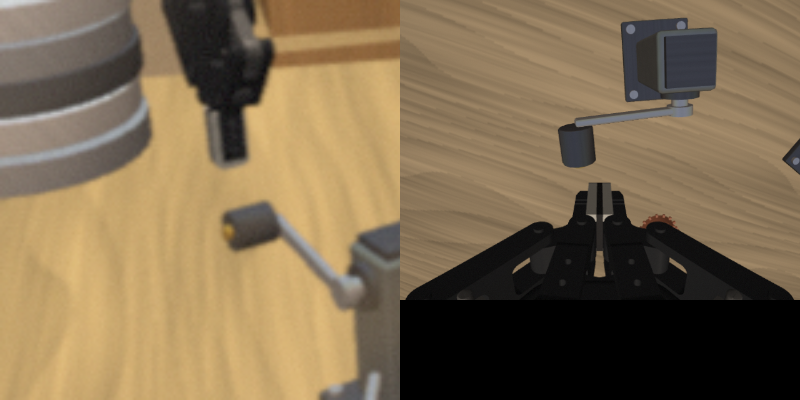

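The wrist view shows the roller at (280,232), and my estimate projects to (282,231), so they agree. The tool is still about 24 mm short, so I'll correct that and then lower to just above the roller.

move_arm --motion '[[[0.21, -0.31, 0], [0, 0, 0], 0], [[0.21, -0.31, 0], [0, 0, 0], 0], [[0.21, -0.31, 0.25], [0, 0, 0], 0], [[0.21, -0.31, 0.5], [0, 0, 0], 0], [[0.21, -0.31, 0.5], [0, 0, 0], 0], [[0.21, -0.31, 0.5], [0, 0, 0], 0]]'

```text
time_s: 3.52
eef_pos: [0.4604, 0.1689, 0.1491]
eef_rot: [0.0, 0.985, 0.171, -0.0]
wrist_force: [-0.1, 0.1, 0.5]
opening: -0.002
```

```bash
python3 - <<'E'
from h import *
np.set_printoptions(precision=4,suppress=True)
o=monitor.get_obs(); print(o['time_s'],o['eef_pos'],o['wrist_force'])
s=viewer.camera('side'); w=viewer.camera('wrist')
a=cv2.resize(s[120:270,140:340],(533,400))
cv2.imwrite('pics/c2.png',np.hstack([a[:,:400],w[100:500,120:520][:400,:400] if 0 else cv2.resize(w[120:420,170:470],(400,400))]))
E
```

```text
3.525 [0.4604 0.1689 0.1491] [-0.0575  0.1018  0.5082]
```

View pics/c2.png

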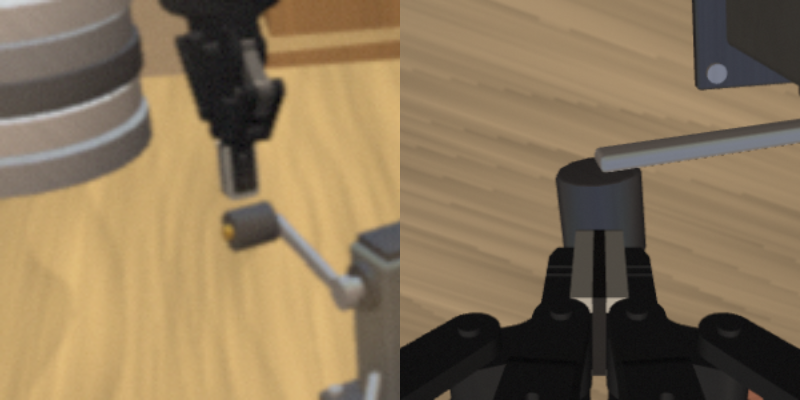

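The fingertips sit centred over the roller, about 9 mm above it and clear of the lever bar. Next is a gentle first press with a force check.

move_arm --motion '[[[0, 0, 0.1], [0, 0, 0], 0], [[0, 0, 0.2], [0, 0, 0], 0], [[0, 0, 0.3], [0, 0, 0], 0], [[0, 0, 0.3], [0, 0, 0], 0], [[0, 0, 0.3], [0, 0, 0], 0]]'

```text
time_s: 4.25
eef_pos: [0.4605, 0.1692, 0.1315]
eef_rot: [-0.0, 0.985, 0.171, -0.0]
wrist_force: [-1.4, 1.8, 3.4]
opening: 0.003
```

3.4 N at about 8.5 mm depth matches the spring (about 3.5 N expected). I'll go to about 21 mm and hold for a second.

move_arm --motion '[[[0, 0, 0.1], [0, 0, 0], 0], [[0, 0, 0.21], [0, 0, 0], 0], [[0, 0, 0.21], [0, 0, 0], 0], [[0, 0, 0.21], [0, 0, 0], 0]]'

```text
time_s: 4.75
eef_pos: [0.4607, 0.1694, 0.1192]
eef_rot: [-0.0, 0.985, 0.171, 0.0]
wrist_force: [-1.5, 3.0, 6.3]
opening: -0.005
```

```bash
python3 - <<'E'
from h import *
o=monitor.get_obs(); print(o['time_s'],o['eef_pos'],o['wrist_force'])
s=viewer.camera('side'); cv2.imwrite('pics/c3.png',cv2.resize(s[120:270,140:340],(533,400)))
E
```

```text
4.75 [0.4607365  0.16937596 0.11923205] [-1.49395399  2.98844291  6.34610534]
```

View pics/c3.png

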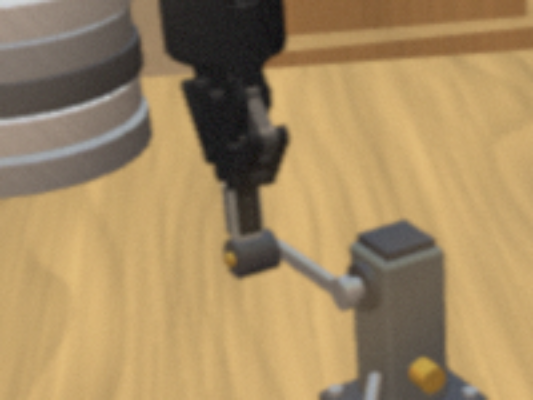

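The roller is visibly down and the finger is on it: 21 mm deep, 6.3 N, past the click and short of overtravel. Now I hold and then release.

move_arm --motion '[[[0, 0, 0], [0, 0, 0], 0], [[0, 0, 0], [0, 0, 0], 0], [[0, 0, 0], [0, 0, 0], 0], [[0, 0, 0], [0, 0, 0], 0], [[0, 0, 0], [0, 0, 0], 0], [[0, 0, 0], [0, 0, 0], 0], [[0, 0, 0], [0, 0, 0], 0]]'

```text
time_s: 5.68
eef_pos: [0.4608, 0.1694, 0.1193]
eef_rot: [-0.0, 0.985, 0.171, 0.0]
wrist_force: [-0.9, 3.4, 6.3]
opening: 0.0
```

move_arm --motion '[[[0, 0, -0.15], [0, 0, 0], 0], [[0, 0, -0.3], [0, 0, 0], 0], [[0, 0, -0.6], [0, 0, 0], 0], [[0, 0, -1.0], [0, 0, 0], 0], [[0, 0, -1.5], [0, 0, 0], 0], [[0, 0, -2.0], [0, 0, 0], 0], [[0, 0, -2.0], [0, 0, 0], 0], [[0, 0, -2.0], [0, 0, 0], 0]]'

```text
time_s: 6.68
eef_pos: [0.4597, 0.169, 0.2379]
eef_rot: [-0.0, 0.985, 0.171, -0.001]
wrist_force: [-0.5, 0.7, -1.5]
opening: 0.002
```

```bash
python3 - <<'E'
from h import *
o=monitor.get_obs(); print(o['time_s'],o['eef_pos'],o['wrist_force'])
s=viewer.camera('side'); cv2.imwrite('pics/c4.png',s)
b=cv2.imread('pics/side0.png'); d=cv2.absdiff(s,b).max(2)
for n,(u,v) in dict(roller=(234,204),rodtip=(279,268),pot=(405,288)).items(): print(n,d[v-12:v+12,u-14:u+14].mean())
E
```

```text
6.675 [0.45973753 0.16897682 0.23791407] [-0.4844952   0.6549133  -1.50463544]
roller 3.4970238095238093
rodtip 3.482142857142857
pot 3.3764880952380953
```

View pics/c4.png

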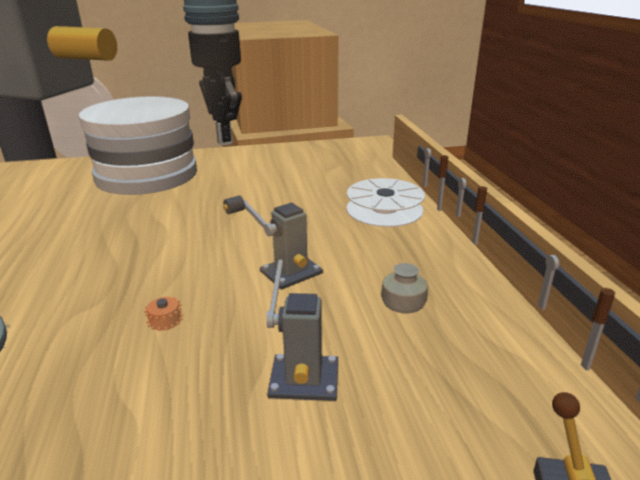

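The roller is back at (234,204), the rod lever and pot look unchanged, and the gripper is well clear. Handing in.

```bash
python3 -c "
from bench import workorder; print(workorder.hand_in())"
```

```text
the job is handed in; nothing more can be done
None
```

I pressed the film-break switch's roller straight down past its click with the closed fingertips, held it, let it spring back, and handed the job in at about 6.7 s. The hand-in gives no verdict.

- **Press:** the roller went about 21 mm down with 6.3 N upward force, which puts the lever near 0.24 rad by my estimate. That is past the 0.16 click and well under the 0.40 overtravel limit. Depth and force agreed with the spring figures given.
- **Hold:** it stayed there for just over a second.
- **Afterwards:** the gripper is about 100 mm clear above the roller. In the side picture the roller, rod tip and pot match the starting picture to within image noise.
- **Small discrepancies:** during the press there was also about 3.5 N of sideways force. The last force reading was about 1.5 N although the tool was clear; I put this down to the arm still settling and did not read it again.

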